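# Shuttle trolley to the soldering mark

## Robot

A 6-joint arm with a two-finger parallel gripper is mounted at the origin on the work surface. World frame = base frame: x ahead of the robot, y to its left, z up, the work surface at z = 0. Lengths are in m, angles in rad, forces in N, time in s.
With the tool pointing down it reaches from about 0.375 to 0.9 m from the base axis. Payload 3.1 kg.
Tool frame: the origin (TCP) lies midway between the tips of the shut fingers; the grasp point (between the pads) lies 19 mm behind it (manip.pinch_z is the distance from the TCP to the grasp point, in m); z points along the fingers, y is the line along which they close (so a half turn about z gives the same grasp; the last joint's range is limited). The gripper opens to 85 mm and grips with 20 to 120 N. Pads are 22 mm wide; open, the fingers measure 114 mm over their backs; the gripper's body (76 mm by 85 mm) begins 54 mm behind the grasp point. The pads swing forward as they close: fully open they stand 13 mm farther back than shut.
Start: joints at [1.073, 0.527, 1.433, -0, 1.181, -0.178], TCP at [0.196, 0.593, 0.231] pointing down, gripper open.
Joint ranges: [-3.08, 3.08], [-0.75, 2.2], [0.22, 2.44], [-1.43, 4.57], [0, 2.65], [-2.85, 2.85]. Speed limits (rad/s): [2.79, 2.79, 3.14, 3.14, 3.14, 3.14].

## Interface

Orientations are given as a unit quaternion [x, y, z, w].
In Python, from station import manip, viewer, ticket gives the robot as it stands.
- The arm moves only by the shell command python3 -m creep 'ROWS' [FORCE]. ROWS is JSON, a list of rows, each an object with "slide": the shift along the tool's x, y, z in cm, a list of three; "angular": the turn, a rotation vector about the tool's x, y, z in rad, a list of three; "claw": the opening, from -1 (shut) to 1 (fully open). A call has 1 to 10 rows; each row shifts and turns the commanded pose from where the row before left it, along the tool's axes as they then stand; what a row does not reach is not made up. A row lasts 1/12 s, in which the tool goes at most 41.7 mm and 7.16 degrees, less where a joint would pass 70% of its speed; a pose out of reach is approached as far as the arm can. A call with a gripper value outside its range is refused whole. The fingers move at their own pace and stop on an object; FORCE is the grip in N (left out, the last holds). Time passes only in rows, so rows that do not move let the fingers close. It gives the time, the measured TCP pose, the force, the opening and the grip force at its end, in the units of the state.
- manip.sense(): the state, without advancing time (a new reading comes with each control period).
- viewer.snapshot(name): name is "scene" or "top" or "wrist"; returns the picture (420x560x3 uint8, blue, green, red); there is no depth.
- viewer.calibration(name): a dict with "fov_y" (degrees; the focal length in pixels is half the picture's height over the tangent of half this angle, whatever the lens; pixels are square), "cx", "cy" (the principal point, pixels), "k1" (the pictures are not rectified: a ray, as slopes to the right and down, at radius r is drawn at 1 + k1 r^2 times it, then the intrinsics apply), "T" (4x4, takes a point from camera to world coordinates); the wrist camera has in their place "tool_from_camera" (4x4, takes a point from camera to tool coordinates, whose origin is the TCP and whose axes are the flange's). Camera axes: x right, y up, looking along -z (the intrinsics and any distortion apply to the point x, -y, -z); pixel columns grow to the right and rows downward; lengths in m; the calibration is good to about 2 mm. A picture is of the moment at which its call begins: read the wrist's pose just before it. calibration takes no time and is no camera call.
- ticket.sign_off(): hands the job in; it is judged then, once.
The state is a dict: "t": time; "q": joint angles; "qd": joint speeds; "tau": joint torques, N m; "tcp_pos": TCP position; "tool_rot": TCP orientation; "force": force on the tool from outside, world axes, zero at the start; "ft_torque": the same for the moment, N m; "finger_gap": opening from 0.0 (shut) to 1.0 (fully open); "gripper_force": force on a finger pad.
Only numpy, scipy, OpenCV 4.12 (cv2) and the standard library are available. Lean on these libraries where they do the work, as an engineer would, in place of code of your own. Each camera call takes 0.05 s, during which the arm holds its last target. There are 200 camera calls.

## Task

Bring the rolling soldering trolley along its track until its pointer stands over the brass mark plate, brake it to rest there and leave it standing there on its own, untouched, for a good two seconds before you finish, without it ever striking either end stop. Drive and brake it only by putting the closed gripper between its two sprung rubber noses and pushing their rounded faces; do not touch the boxes, the boards or the dark caps on the noses, and leave the other things on the bench alone.

Things in the scene. Friction and masses are not known exactly. Their poses are not given: they have to be found in the camera images.
- track: Fixed straight track on the bench, 840 mm long along its own y (roughly the robot's left; +y leads to the mark). Origin: its middle, at bench height. Aluminium bed 110 mm wide, top at z = 30 mm, thin rails on it to 33 mm; base plate 8 mm high from x = -85 to +125 mm. Stop blocks at both ends, 85 mm high, inner faces at y = -400 and +400 mm.
- trolley (a joint): Position of the trolley along the track's +y, m: 0 = against the -y stop, 0.34 = against the +y stop; its middle lies at track y = joint - 0.17. The trolley weighs nominally 3.0 kg in all (up to a third more or less, hidden). It rolls almost freely: drag about 0.15 N per m/s and 0.004 N dry friction, so it coasts for many seconds.
- deck (a point): Top of the trolley, 460 mm long, 120 mm wide: two grey boxes from 140 to 230 mm before and behind its middle, top at z = 86 mm, with boards and ware on them up to z = 112 mm (not nearer than 169 mm to the middle); a low side bar (track x = 58 to 66, z = 14 to 28 mm) joins them. Between the boxes the bed is free but for the two noses. Not to be touched. Point: trolley's middle, z = 30 mm.
- pointer (a point): Tip of the steel pointer on the far (+x) side bar, at the trolley's middle; 12 mm wide along the track, tip 90 mm from the track's centre line, z = 21 mm.
- mark_mid (a point): Middle of the top of the brass mark plate, 30 x 30 mm, 12 mm thick, fixed on the track's far ledge. Its axes are parallel to the track's; the pointer is at the mark when the two points agree along the track's y within half the plate (15 mm).
- stop (a point): Centre of the inner face of the +y end stop (track y = +400 mm, z = 60 mm). The trolley's leading end is 230 mm ahead of its middle.
- lead_nose (a point): Foremost point of the leading nose's face, which looks to -y; push it to +y to drive the trolley. The nose is a level rubber bar, 40 mm in diameter, 100 mm long across the track, axis at z = 60 mm. Free, this point is 85 mm ahead of the trolley's middle (170 mm between the noses); pushed, it moves towards its box.
- trail_nose (a point): Same for the trailing nose: 85 mm behind the trolley's middle when free, its face looks to +y; push it to -y to brake the trolley.
- lead (a joint): Compression of the leading nose's spring, m: 0 free, 0.045 fully in. Spring 60 N/m, hardly damped (0.5 N per m/s), so it throws back what it catches.
- trail (a joint): Compression of the trailing nose's spring, the same as the leading one.
- lead_cap (a point): Dark steel cap on the leading nose, 100 mm wide, from 22 to 62 mm behind the nose's foremost point, top at z = 84 mm; not to be touched. Point: middle of its top.
- trail_cap (a point): The same cap on the trailing nose.
- mandrel: Bystander: steel ring mandrel, 160 mm high on a 60 mm round foot, standing loose; origin under its foot.
- jar: Bystander: small loose jar, 56 mm across, 60 mm high; origin under its foot.
- dish: Bystander: loose white bowl, 90 mm across, 35 mm high; origin under its foot.
- hammer: Bystander: loose small hammer lying on the bench near the robot's left; origin under its middle.

How it is judged:
By the outcome, as a careful person would: the job done as asked, in the order asked, and still so for the second after the job is handed in, with the robot touching nothing.
It also fails if it takes over 42 s, if anything falls off the work surface, if the arm or the gripper's body presses on something with over 40 N, if the wrist force passes 120 N, or if a joint passes its speed limit or range.

## Working session

There is one attempt and no reset: what is moved stays moved. The work goes in short steps, Python scripts to look and compute and a shell command to move; the robot and the scene stay as the last step left them, time stands still between calls to the robot, and variables do not carry over. Pictures are saved under pics/ and viewed, at most 10 in all, crops included, and the job is handed in when it is done.

```bash
mkdir -p pics; python3 - <<'E'
from station import manip, viewer
import cv2,json
s=manip.sense();print({k:s[k] for k in('t','tcp_pos','tool_rot','finger_gap','force')})
for n in("scene","top"):
    cv2.imwrite(f"pics/{n}0.png",viewer.snapshot(n));c=viewer.calibration(n);print(n,c)
print(manip.sense()['t'])
E
```

```text
{'t': 0.0, 'tcp_pos': array([0.19550813, 0.59289262, 0.23035183]), 'tool_rot': array([ 1.58698756e-01,  9.87326466e-01, -1.01384981e-03, -3.56305598e-04]), 'finger_gap': 1.0020989177879882, 'force': array([-0.18772239, -0.33198082,  0.17743349])}
scene {'fov_y': 57.43507177262326, 'cx': 278.9150386015003, 'cy': 214.14169118661377, 'k1': 0.011099077967576238, 'T': array([[ 0.79339274, -0.39597672,  0.46230986,  0.91706021],
       [ 0.60832508,  0.54279777, -0.57906059, -0.42198323],
       [-0.02164625,  0.74065715,  0.67153438,  0.62203021],
       [ 0.        ,  0.        ,  0.        ,  1.        ]])}
top {'fov_y': 46.21400901034556, 'cx': 277.0878421158993, 'cy': 210.13256479834993, 'k1': -0.14052831196376664, 'T': array([[ 0.00195221,  0.99745149, -0.07132122,  0.45205557],
       [-0.9999618 ,  0.00255482,  0.00835901,  0.06536633],
       [ 0.00851992,  0.07130218,  0.99741837,  1.24441934],
       [ 0.        ,  0.        ,  0.        ,  1.        ]])}
0.1
```

View pics/scene0.png

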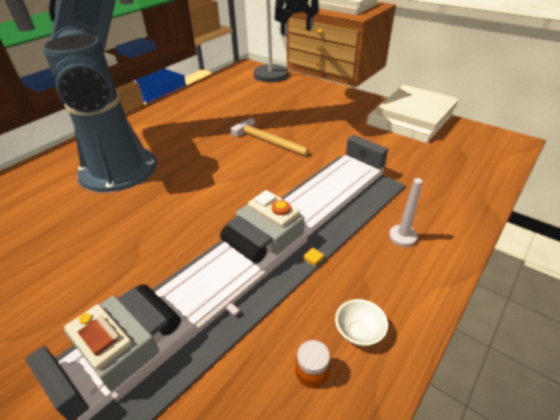

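View pics/top0.png

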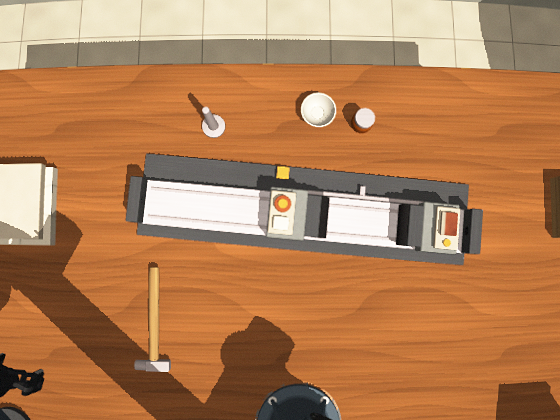

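The top view shows the track with stops at columns ≈135 and ≈475, the pointer at (362,190), the mark at (283,173), and the noses at columns ≈325 and ≈400. I'll enlarge it to get finer positions.

```bash
python3 - <<'E'
import cv2
i=cv2.imread("pics/top0.png")[145:270,260:490]
cv2.imwrite("pics/crop.png",cv2.resize(i,None,fx=3.4,fy=3.4,interpolation=cv2.INTER_CUBIC))
i=cv2.imread("pics/top0.png")[145:270,120:300]
cv2.imwrite("pics/crop2.png",cv2.resize(i,None,fx=4,fy=4,interpolation=cv2.INTER_CUBIC))
E
```

```text
(no output)
```

View pics/crop.png

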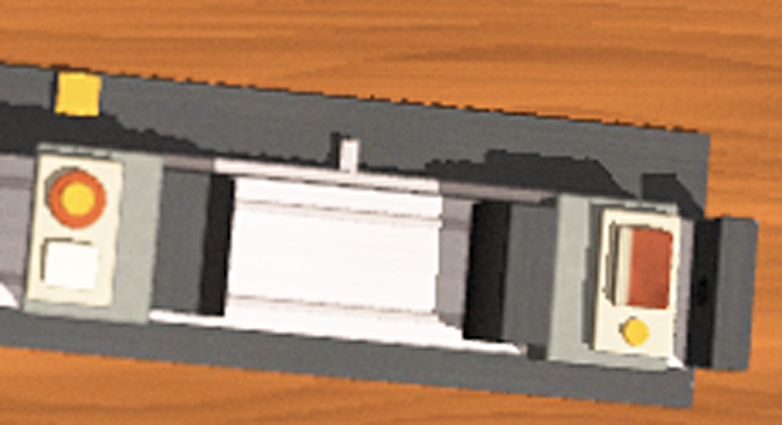

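View pics/crop2.png

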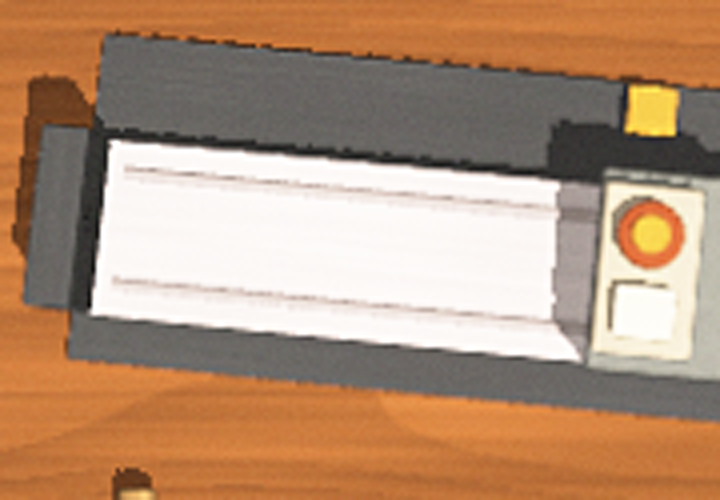

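```bash
cat > h.py <<'E'
import numpy as np
from station import viewer
def ray(n,u,v):
    c=viewer.calibration(n);f=210/np.tan(np.radians(c['fov_y']/2))
    d=np.array([(u-c['cx'])/f,(v-c['cy'])/f]);x=d.copy()
    for _ in range(20): x=d/(1+c['k1']*(x@x))
    T=c['T'];return T[:3,3],T[:3,:3]@np.array([x[0],-x[1],-1])
def world(u,v,z,n='top'):
    o,r=ray(n,u,v);return o+r*(z-o[2])/r[2]
c1=lambda x,y:(260+x/3.4-.35,145+y/3.4-.35)
c2=lambda x,y:(120+x/4-.37,145+y/4-.37)
E
python3 - <<'E'
from h import *
FL=world(*c2(104,33),.008);NL=world(*c2(68,358),.008);FR=world(*c1(710,132),.008);NR=world(*c1(692,408),.008)
for a in(FL,NL,FR,NR):print(a.round(4))
print('L',np.linalg.norm(FL-FR),np.linalg.norm(NL-NR),'W',np.linalg.norm(FL-NL),np.linalg.norm(FR-NR))
y=(FL-FR)+(NL-NR);y/=np.linalg.norm(y);x=np.array([y[1],-y[0],0])
th=np.arctan2(-y[0],y[1]);o=(FL+FR+NL+NR)/4-.02*x;o[2]=0
print('yaw',th,'o',o,'y',y)
loc=lambda p:(round(float((p-o)@x),4),round(float((p-o)@y),4))
print('pointer',loc(world(*c1(349,138),.022)),'mark',loc(world(*c1(78,93),.020)),loc(world(*c2(652,110),.020)))
for n,p,z in[('leadcap front/nose edge',c1(215,245),.084),('lead nose',c1(229,245),.06),('trail nose',c1(472,275),.06),('lead box edge',c1(158,240),.086),('trail box front',c1(555,280),.086),('stop L',c2(92,220),.03),('stopR top inner',c1(700,290),.085),('stopL top inner',c2(85,220),.085)]:print(n,loc(world(*p,z)))
E
```

```text
[0.6869 0.3926 0.008 ]
[0.4786 0.4109 0.008 ]
[ 0.6111 -0.4418  0.008 ]
[ 0.4015 -0.4227  0.008 ]
L 0.8377484543325883 0.8370681339992239 W 0.20907712452322336 0.2105154891939654
yaw -0.09138101750275848 o [ 0.52459722 -0.01342565  0.        ] y [0.09125389 0.99582766 0.        ]
pointer (0.0911, -0.1379) mark (0.1055, 0.0648) (0.1052, 0.0647)
leadcap front/nose edge (-0.0013, -0.0396)
lead nose (0.0013, -0.0519)
trail nose (-0.0039, -0.228)
lead box edge (-0.0017, 0.0004)
trail box front (-0.0036, -0.2811)
stop L (0.0027, 0.4066)
stopR top inner (-0.0011, -0.3879)
stopL top inner (-0.0015, 0.3957)
```

Track: yaw −0.091, origin (0.525,−0.013). The trolley's middle is at y = −0.139 and the mark at +0.065, so it has to travel about 0.203 m. Next I shut the gripper and move over the gap between the noses, then turn so the closing axis lies across the track.

```bash
python3 -m creep '[{"slide":[-2.67,-3.05,0],"angular":[0,0,0],"claw":-1},{"slide":[-2.67,-3.05,0],"angular":[0,0,0],"claw":-1},{"slide":[-2.67,-3.05,0],"angular":[0,0,0],"claw":-1},{"slide":[-2.67,-3.05,0],"angular":[0,0,0],"claw":-1},{"slide":[-2.67,-3.05,0],"angular":[0,0,0],"claw":-1},{"slide":[-2.67,-3.05,0],"angular":[0,0,0],"claw":-1},{"slide":[-2.67,-3.05,0],"angular":[0,0,0],"claw":-1},{"slide":[-2.67,-3.05,0],"angular":[0,0,0],"claw":-1},{"slide":[-2.67,-3.05,0],"angular":[0,0,0],"claw":-1},{"slide":[-2.67,-3.05,0],"angular":[0,0,0],"claw":-1}]' 30
python3 -m creep '[{"slide":[-2.67,-3.05,0],"angular":[0,0,0],"claw":-1},{"slide":[-2.67,-3.05,0],"angular":[0,0,0],"claw":-1},{"slide":[-2.67,-3.05,0],"angular":[0,0,0],"claw":-1},{"slide":[-2.67,-3.05,0],"angular":[0,0,0],"claw":-1},{"slide":[-2.67,-3.05,0],"angular":[0,0,0],"claw":-1},{"slide":[-2.67,-3.05,0],"angular":[0,0,0],"claw":-1},{"slide":[-2.67,-3.05,0],"angular":[0,0,0],"claw":-1},{"slide":[-2.67,-3.05,0],"angular":[0,0,0],"claw":-1},{"slide":[-2.67,-3.05,0],"angular":[0,0,0],"claw":-1},{"slide":[-2.67,-3.05,0],"angular":[0,0,0],"claw":-1}]'
python3 -m creep '[{"slide":[0,0,0],"angular":[0,0,0.122],"claw":-1},{"slide":[0,0,0],"angular":[0,0,0.122],"claw":-1},{"slide":[0,0,0],"angular":[0,0,0.122],"claw":-1},{"slide":[0,0,0],"angular":[0,0,0.122],"claw":-1},{"slide":[0,0,0],"angular":[0,0,0.122],"claw":-1},{"slide":[0,0,0],"angular":[0,0,0.122],"claw":-1},{"slide":[0,0,0],"angular":[0,0,0.122],"claw":-1},{"slide":[0,0,0],"angular":[0,0,0.122],"claw":-1},{"slide":[0,0,0],"angular":[0,0,0.122],"claw":-1},{"slide":[0,0,0],"angular":[0,0,0.122],"claw":-1}]'
cat >> h.py <<'E'
from station import manip
from scipy.spatial.transform import Rotation
import cv2
O=np.array([.5246,-.0134,0]);Y=np.array([.09125,.99583,0]);X=np.array([Y[1],-Y[0],0])
loc=lambda p:np.array([(p-O)@X,(p-O)@Y])
def tool():
    s=manip.sense();R=Rotation.from_quat(s['tool_rot']).as_matrix()
    print('t',round(s['t'],3),'loc',loc(s['tcp_pos']).round(4),'z',round(s['tcp_pos'][2],4),'F',np.round([s['force']@X,s['force']@Y],2))
    return s,R
def red(img):
    "centroids of red wares (sat. red/orange hue) on the two boxes -> track y"
    h=cv2.cvtColor(img,cv2.COLOR_BGR2HSV)
    return h
E
python3 - <<'E'
from h import *
s,R=tool()
print('x',R[:,0].round(3),'y',R[:,1].round(3),'yaw err about tool z',np.arctan2(R[:,1]@-Y, R[:,1]@X))
d=R.T@(O+Y*-.139+np.array([0,0,.05])-s['tcp_pos']);print((d*100).round(2))
im=viewer.snapshot('top');cv2.imwrite('pics/t1.png',im)
E
```

```text
t: 0.93
tcp_pos: [0.3539, 0.2184, 0.2313]
tool_rot: [0.158, 0.987, -0.0, -0.0]
force: [0.5, 1.0, -0.3]
finger_gap: 0.004
gripper_force: 0.0
t: 1.77
tcp_pos: [0.5118, -0.1551, 0.231]
tool_rot: [0.159, 0.987, 0.0, -0.0]
force: [1.8, -0.6, 0.2]
finger_gap: 0.004
gripper_force: 0.0
t: 2.6
tcp_pos: [0.5114, -0.1529, 0.2309]
tool_rot: [0.698, 0.716, -0.0, -0.001]
force: [-0.2, -0.4, -0.3]
finger_gap: 0.003
gripper_force: 0.0
t 2.6 loc [-0.0004 -0.1401] z 0.2309 F [-0.17 -0.42]
x [-0.026  1.     0.001] y [ 1.     0.026 -0.001] yaw err about tool z -0.1174188289452855
[ 0.1   0.07 18.09]
```

View pics/t1.png

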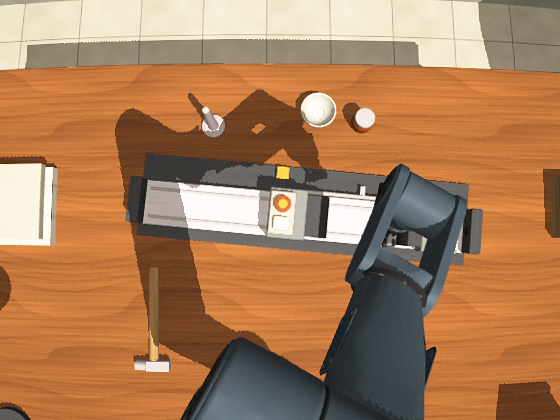

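The top view shows the gripper over the gap. The arm hides the trailing box, but the orange disc on the leading box at (282,203) and the pointer stay visible, so I'll track the disc by template. Now I'll descend.

```bash
python3 -m creep '[{"slide":[0,0,0],"angular":[0,0,0.117],"claw":-1},{"slide":[0.1,0.05,3.6],"angular":[0,0,0],"claw":-1},{"slide":[0,0,3.6],"angular":[0,0,0],"claw":-1},{"slide":[0,0,3.6],"angular":[0,0,0],"claw":-1},{"slide":[0,0,3.6],"angular":[0,0,0],"claw":-1},{"slide":[0,0,3.6],"angular":[0,0,0],"claw":-1},{"slide":[1.6,0,0],"angular":[0,0,0],"claw":-1},{"slide":[2,0,0],"angular":[0,0,0],"claw":-1},{"slide":[2,0,0],"angular":[0,0,0],"claw":-1},{"slide":[0.7,0,0],"angular":[0,0,0],"claw":-1}]'
cat >> h.py <<'E'
REF=cv2.imread('pics/top0.png');TM=REF[188:222,268:300]
def track(img=None):
    if img is None:img=viewer.snapshot('top')
    m=cv2.matchTemplate(img[165:240,140:420],TM,cv2.TM_CCOEFF_NORMED);_,sc,_,(i,j)=cv2.minMaxLoc(m)
    sub=lambda a,b,c:(a-c)/(2*(a-2*b+c)) if a-2*b+c else 0
    u=i+sub(*m[j,i-1:i+2]);v=j+sub(*m[j-1:j+2,i])
    c=lambda u,v:loc(world(u+15.5,v+16.5,.11))
    d=c(140+u,165+v)-c(268,188)
    return sc,d   # displacement (across, along) from the start
E
python3 - <<'E'
from h import *
print(track(cv2.imread('pics/t1.png')))
s,R=tool();print(R[:,0].round(4),(R[:,0]@Y,R[:,0]@X))
print(track());manip.sense()
E
```

```text
t: 3.48
tcp_pos: [0.5167, -0.0872, 0.0504]
tool_rot: [0.735, 0.678, -0.001, -0.002]
force: [-0.9, 0.1, 0.2]
finger_gap: 0.002
gripper_force: 0.0
(0.9985337257385254, array([2.61097106e-05, 1.60923852e-06]))
t 3.483 loc [-0.0011 -0.0742] z 0.0504 F [-0.94  0.04]
[0.0812 0.9967 0.0013] (np.float64(0.9999502329927298), np.float64(-0.010085441373160767))
(0.8423029184341431, array([ 3.83125517e-04, -7.33185112e-05]))
```

Tracking works. Now I drive at a constant 5 cm/s; the spring should throw the trolley off at just under twice that.

```bash
python3 -m creep '[{"slide":[0.42,0,0],"angular":[0,0,0],"claw":-1},{"slide":[0.42,0,0],"angular":[0,0,0],"claw":-1},{"slide":[0.42,0,0],"angular":[0,0,0],"claw":-1},{"slide":[0.42,0,0],"angular":[0,0,0],"claw":-1},{"slide":[0.42,0,0],"angular":[0,0,0],"claw":-1},{"slide":[0.42,0,0],"angular":[0,0,0],"claw":-1},{"slide":[0.42,0,0],"angular":[0,0,0],"claw":-1},{"slide":[0.42,0,0],"angular":[0,0,0],"claw":-1},{"slide":[0.42,0,0],"angular":[0,0,0],"claw":-1},{"slide":[0.42,0,0],"angular":[0,0,0],"claw":-1}]'
python3 - <<'E'
from h import *
tool();print(track())
E
python3 -m creep '[{"slide":[0.42,0,0],"angular":[0,0,0],"claw":-1},{"slide":[0.42,0,0],"angular":[0,0,0],"claw":-1}]'
python3 - <<'E'
from h import *
tool();print(track())
E
```

```text
t: 4.37
tcp_pos: [0.5212, -0.047, 0.0513]
tool_rot: [0.736, 0.676, -0.0, -0.0]
force: [0.2, -0.7, 0.1]
finger_gap: 0.0
gripper_force: 0.1
t 4.367 loc [-0.0003 -0.0338] z 0.0513 F [ 0.26 -0.69]
(0.898364245891571, array([-0.00026192,  0.02945485]))
t: 4.58
tcp_pos: [0.5218, -0.0388, 0.0512]
tool_rot: [0.737, 0.676, -0.0, -0.0]
force: [0.1, -0.1, 0.2]
finger_gap: 0.001
gripper_force: 0.0
t 4.583 loc [-0.0005 -0.0256] z 0.0512 F [ 0.07 -0.13]
(0.9069110155105591, array([-0.00034982,  0.05031651]))
```

```bash
python3 -m creep '[{"slide":[-1.25,0,0],"angular":[0,0,0],"claw":-1},{"slide":[-1.25,0,0],"angular":[0,0,0],"claw":-1},{"slide":[-1.25,0,0],"angular":[0,0,0],"claw":-1},{"slide":[-1.25,0,0],"angular":[0,0,0],"claw":-1}]'
python3 - <<'E'
from h import *
tool();print(track())
tool();print(track())
E
```

```text
t: 4.97
tcp_pos: [0.5177, -0.091, 0.0513]
tool_rot: [0.737, 0.676, 0.0, 0.0]
force: [-0.3, -0.2, 0.6]
finger_gap: 0.001
gripper_force: 0.0
t 4.967 loc [ 0.0002 -0.0779] z 0.0513 F [-0.29 -0.27]
(0.669028639793396, array([0.00083974, 0.08720393]))
t 5.017 loc [ 0.0009 -0.0801] z 0.0514 F [ 0.74 -1.89]
(0.7380256056785583, array([0.00052106, 0.09178303]))
```

```bash
python3 -m creep '[{"slide":[0.8,0,0],"angular":[0,0,0],"claw":-1},{"slide":[0.35,0,0],"angular":[0,0,0],"claw":-1},{"slide":[0.35,0,0],"angular":[0,0,0],"claw":-1},{"slide":[0.35,0,0],"angular":[0,0,0],"claw":-1},{"slide":[0.35,0,0],"angular":[0,0,0],"claw":-1},{"slide":[0.35,0,0],"angular":[0,0,0],"claw":-1}]'
python3 - <<'E'
from h import *
tool();print(track())
tool()
E
```

```text
t: 5.57
tcp_pos: [0.5199, -0.0626, 0.0513]
tool_rot: [0.736, 0.677, -0.0, -0.0]
force: [-0.1, 0.4, -0.5]
finger_gap: 0.0
gripper_force: 0.0
t 5.567 loc [-0.0002 -0.0495] z 0.0513 F [-0.14  0.36]
(0.9327695965766907, array([0.00021683, 0.1418146 ]))
t 5.617 loc [-0.0004 -0.049 ] z 0.0513 F [-0.99  0.68]
```

```bash
python3 -m creep '[{"slide":[0,0,0],"angular":[0,0,0],"claw":-1},{"slide":[0.35,0,0],"angular":[0,0,0],"claw":-1},{"slide":[0.35,0,0],"angular":[0,0,0],"claw":-1},{"slide":[0.35,0,0],"angular":[0,0,0],"claw":-1},{"slide":[0.35,0,0],"angular":[0,0,0],"claw":-1},{"slide":[0.35,0,0],"angular":[0,0,0],"claw":-1},{"slide":[0.35,0,0],"angular":[0,0,0],"claw":-1},{"slide":[0.35,0,0],"angular":[0,0,0],"claw":-1},{"slide":[0.35,0,0],"angular":[0,0,0],"claw":-1},{"slide":[0.35,0,0],"angular":[0,0,0],"claw":-1}]'
python3 -m creep '[{"slide":[0.35,0,0],"angular":[0,0,0],"claw":-1},{"slide":[0.35,0,0],"angular":[0,0,0],"claw":-1},{"slide":[0.35,0,0],"angular":[0,0,0],"claw":-1},{"slide":[0.35,0,0],"angular":[0,0,0],"claw":-1},{"slide":[0.35,0,0],"angular":[0,0,0],"claw":-1}]'
python3 - <<'E'
from h import *
tool();print(track())
E
python3 -m creep '[{"slide":[1,0,0],"angular":[0,0,0],"claw":-1},{"slide":[1,0,0],"angular":[0,0,0],"claw":-1},{"slide":[0,0,0],"angular":[0,0,0],"claw":-1},{"slide":[0,0,0],"angular":[0,0,0],"claw":-1}]'
python3 - <<'E'
from h import *
tool();print(track());print(track())
E
```

```text
t: 6.45
tcp_pos: [0.5226, -0.0319, 0.0513]
tool_rot: [0.736, 0.676, 0.0, 0.0]
force: [-0.1, -0.5, 0.9]
finger_gap: 0.001
gripper_force: 0.1
t: 6.87
tcp_pos: [0.524, -0.0145, 0.0513]
tool_rot: [0.737, 0.676, -0.0, -0.0]
force: [-0.9, 0.8, 0.0]
finger_gap: 0.002
gripper_force: 0.0
t 6.867 loc [-0.0005 -0.0011] z 0.0513 F [-0.96  0.71]
(0.9047777056694031, array([9.58333946e-05, 1.98712276e-01]))
t: 7.25
tcp_pos: [0.5257, 0.006, 0.0513]
tool_rot: [0.736, 0.677, -0.0, -0.0]
force: [0.6, -0.9, -0.1]
finger_gap: -0.001
gripper_force: 0.0
t 7.25 loc [-0.0007  0.0195] z 0.0513 F [ 0.67 -0.8 ]
(0.8932715058326721, array([6.5121618e-05, 1.9882326e-01]))
(0.893942654132843, array([6.65942775e-05, 1.98815893e-01]))
```

The trolley is at rest, having moved 0.199 m of the 0.203 m nominal. Both noses are free, so I lift straight up and wait.

```bash
python3 -m creep '[{"slide":[0,0,-2],"angular":[0,0,0],"claw":-1},{"slide":[0,0,-3.6],"angular":[0,0,0],"claw":-1},{"slide":[0,0,-3.6],"angular":[0,0,0],"claw":-1},{"slide":[0,0,-3.6],"angular":[0,0,0],"claw":-1},{"slide":[0,0,-3.6],"angular":[0,0,0],"claw":-1},{"slide":[-3,0,0],"angular":[0,0,0],"claw":-1},{"slide":[-4,0,0],"angular":[0,0,0],"claw":-1},{"slide":[-4,0,0],"angular":[0,0,0],"claw":-1},{"slide":[-4,0,0],"angular":[0,0,0],"claw":-1},{"slide":[-3,0,0],"angular":[0,0,0],"claw":-1}]'
for i in 1 2 3; do python3 -m creep '[{"slide":[0,0,0],"angular":[0,0,0],"claw":-1},{"slide":[0,0,0],"angular":[0,0,0],"claw":-1},{"slide":[0,0,0],"angular":[0,0,0],"claw":-1},{"slide":[0,0,0],"angular":[0,0,0],"claw":-1},{"slide":[0,0,0],"angular":[0,0,0],"claw":-1},{"slide":[0,0,0],"angular":[0,0,0],"claw":-1},{"slide":[0,0,0],"angular":[0,0,0],"claw":-1},{"slide":[0,0,0],"angular":[0,0,0],"claw":-1},{"slide":[0,0,0],"angular":[0,0,0],"claw":-1},{"slide":[0,0,0],"angular":[0,0,0],"claw":-1}]' | head -1; done
python3 - <<'E'
from h import *
tool();im=viewer.snapshot('top');print(track(im))
a=cv2.resize(im[150:250,180:380],None,fx=4,fy=4,interpolation=cv2.INTER_CUBIC)
cv2.imwrite('pics/f.png',a)
E
```

```text
t: 8.18
tcp_pos: [0.51, -0.1774, 0.2157]
tool_rot: [0.737, 0.676, -0.0, 0.001]
force: [0.1, -0.6, 0.8]
finger_gap: -0.001
gripper_force: 0.0
t: 9.02
t: 9.85
t: 10.68
t 10.683 loc [ 0.0006 -0.1614] z 0.2153 F [ 0.56 -0.7 ]
(0.6579015851020813, array([2.62663927e-05, 1.98564825e-01]))
```

View pics/f.png

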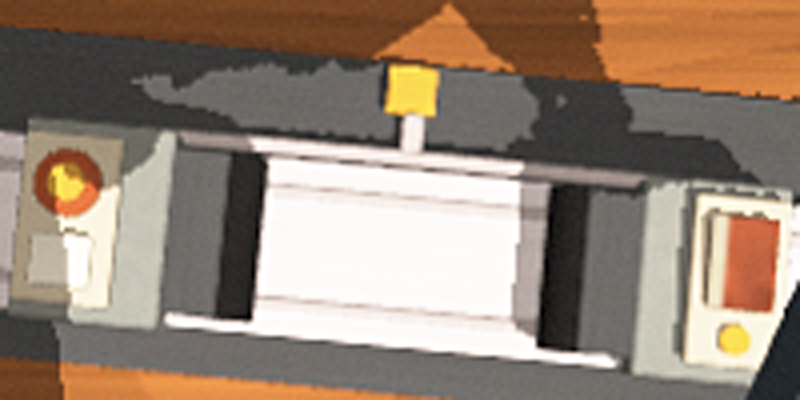

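The pointer at (413,117) stands under the mark plate at (411,91), about 3 mm off centre. The trolley has not moved by more than 0.3 mm in over 3 s.

```bash
python3 -c "from station import ticket;print(ticket.sign_off())"
```

```text
the job is handed in; nothing more can be done
None
```

The trolley is standing at the brass mark, with its pointer about 3 mm off the plate's centre; it had been at rest and untouched for over 3 s when I handed the job in at about 10.7 s, and it never came near either end stop.

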